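# Shut the left drawer to free the right one

## Robot

A 7-joint arm with a two-finger parallel gripper is mounted at the origin on a cart in front of the work surface, level with it; the furniture and walls round the work are solid. World frame = base frame: x ahead of the robot, y to its left, z up, the work surface at z = 0. Lengths are in m, angles in rad, forces in N, time in s.
With the tool pointing down it reaches from about 0.4 to 0.85 m from the base axis. Payload 10.4 kg.
Tool frame: the origin (TCP) lies at the very end of the fingers, on their centre line; the grasp point (between the pads) lies r.hold_point_z behind it (r.hold_point_z is the distance from the TCP to the grasp point, in m); z points along the fingers, y is the direction in which the jaws open and shut (so a half turn about z gives the same grasp; the last joint's range is limited). The gripper opens to 87 mm and grips with 3 to 60 N. Pads are 19 mm wide; open, the fingers measure 117 mm over their backs; the gripper's body (75 mm by 190 mm) begins 51 mm behind the grasp point.
Start: joints at [1.256, 0.332, -0.065, 1.46, 0.022, 1.35, -0.088], TCP at [0.18, -0.599, 0.223] pointing down, gripper open.
Joint ranges: [-2.6, 2.6], [-0.5, 2.12], [-1.47, 1.34], [0.16, 2.42], [-1.27, 4.41], [0.06, 2.06], [-2.6, 2.6]. Speed limits (rad/s): [2.22, 2.22, 2.79, 2.79, 3.14, 3.14, 3.14].

## Interface

Orientations are given as a unit quaternion [x, y, z, w].
In Python, from bench import r gives the robot as it stands.
- The arm moves only by the tool send_rows, never from a script. Its argument "commands" is a list of rows, each a list of 7 numbers: the shift along the world's x, y, z normalised to -1 to 1, where 1 is 0.03 m, then the turn, a rotation vector about the world's x, y, z normalised to -1 to 1, where 1 is 5 degrees, then the gripper command: -1 is fully open, 1 is shut, values between are in proportion. In form: [[tx, ty, tz, ax, ay, az, jaw], ...]. A call has 1 to 10 rows; each row shifts and turns the pose as measured when the row begins; what a row does not reach is not made up. A row lasts 1/12 s, in which the tool goes at most 41.7 mm and 7.16 degrees, less where a joint would pass 70% of its speed; a pose out of reach is approached as far as the arm can. A call with a number of a shift or a turn outside -1 to 1 is refused whole. A call with a gripper value outside its range is refused whole. The fingers move at their own pace and stop on an object; "grip_force" is the grip in N (left out, the last holds). Time passes only in rows, so rows that do not move let the fingers close. It gives the time, the measured TCP pose, the force and the opening at its end, in the units of the state.
- r.read_state(): the state, without advancing time (a new reading comes with each control period).
- r.camera(name): name is "scene" or "side" or "wrist"; returns the picture (420x560x3 uint8, blue, green, red); there is no depth.
- r.calibration(name): a dict with "K" (3x3 intrinsics, pixels), "dist" ([k1, k2, p1, p2, k3] as OpenCV has them; the pictures are not rectified), "R" (3x3) and "t" (3): a world point X has camera coordinates R X + t; the wrist camera has in their place "mount" (4x4, takes a point from camera to tool coordinates, whose origin is the TCP and whose axes are the flange's). Camera axes: x right, y down, z forward; pixel columns grow to the right and rows downward; lengths in m; the calibration is good to about 2 mm. A picture is of the moment at which its call begins: read the wrist's pose just before it. calibration takes no time and is no camera call.
- r.close_job(): hands the job in, once; it reports no verdict.
The state is a dict: "time": time; "joint_positions": joint angles; "joint_vel": joint speeds; "joint_torque": joint torques, N m; "ee_pos": TCP position; "eef_rot": TCP orientation; "ft_force": force on the tool from outside, world axes, zero at the start; "torque": the same for the moment, N m; "width": finger opening in m.
Only numpy, scipy, OpenCV 4.12 (cv2) and the standard library are available. Lean on these libraries where they do the work, as an engineer would, in place of code of your own. Each camera call takes 0.05 s, during which the arm holds its last target.

## Task

The top left drawer of the wooden tool chest was left open, and the chest's interlock lets only one of the two top drawers out at a time. Push the left drawer fully home, then pull the top right drawer out by at least 11 cm so that I can get at the things in it, and leave it open. Do not shift the jar, the mallet or the pliers on the counter.

Things in the scene. Friction and masses are not known exactly. Their poses are not given: they have to be found in the camera images.
- tool_drawers: brown wooden tool chest, fixed, 240 deep (x) x 360 wide (y) x 235 mm high; two columns of three drawers; only the top two move, the middle right one is fixed ajar. Origin: centre of the underside; -x points out of the drawer fronts, +y left, z up. Shut top drawer fronts: x = -107 mm, z = 157 to 224 mm; the top board overhangs them by 7 mm. A 14 mm thick notepad lies on the rear of the top, at x > -60 mm.
- left_grip (a point): grip point of the top left drawer's pull: a black block 22 mm wide (chest's y), 40 mm out from the drawer front, 40 mm high (z = 176 to 216 mm above the counter). The point lies on its middle plane, 13 mm behind its outer end, 16 mm below its top, 35 mm below the chest's top; it moves with the drawer; axes as the chest's.
- right_grip (a point): grip point of the top right drawer's pull, of the same shape, 174 mm to the right of the left one when both are shut.
- tool_drawers_drawer20 (a joint): top left drawer: how far it is out, in m; 0 = shut, stop at 0.15; slides along the chest's -x. Runs easily (under 3 N) and stays where it is left. Each drawer is 164 mm wide.
- tool_drawers_drawer21 (a joint): top right drawer: how far it is out, in m; 0 = shut, stop at 0.15; slides along the chest's -x. While the left drawer is out by more than about 5 mm a pin between the drawers blocks this one after about 4 mm, and the other way round. With the left one shut it runs easily (under 6 N) and stays where it is left.
- jar: bystander: round glass jar with a lid, 60 mm across, 64 mm high, standing on the counter; origin at the centre of its underside
- mallet: bystander: wooden-handled mallet with a red-brown head, 90 x 182 x 61 mm, lying on the counter; origin under its centre
- pliers: bystander: pliers with blue handles, 49 x 168 x 15 mm, lying on the counter; origin under their centre

How it is judged:
On the way, in this order (a step that is already met when the one before it is completed fails the run):
1. the left drawer is fully home while the right one is still shut (value of joint tool_drawers_drawer20 below 0.008 m and value of joint tool_drawers_drawer21 below 0.012 m), for 0.2 s.
2. the right drawer is out (value of joint tool_drawers_drawer21 above 0.1 m), for 0.2 s.
At the end, for the whole second after the job is handed in: the top left drawer is shut to within 8 mm, and the top right drawer stands still, out by more than 100 mm (value of joint tool_drawers_drawer20 below 0.008 m and value of joint tool_drawers_drawer21 above 0.1 m and velocity of joint tool_drawers_drawer21 between -0.01 and 0.01 m/s); the robot touches nothing.
It fails at once if the jar, the mallet or the pliers shifted by more than 25 mm (distance of any of jar, mallet, pliers from where it was at the start of the episode above 0.025 m).
It also fails if it takes over 48 s, if anything falls off the work surface, if the arm or the gripper's body presses on something with over 40 N, if the wrist force passes 120 N, or if a joint passes its speed limit or range.

## Working session

There is one attempt and no reset: what is moved stays moved. The work goes in short steps, Python scripts to look and compute and a tool call to move; the robot and the scene stay as the last step left them, time stands still between calls to the robot, and variables do not carry over. Pictures are saved under pics/ and viewed, and the job is handed in when it is done.

Besides the shell and the picture viewer there is one more tool, called as name([rows], argument=value, ...), one row to a line, values as JSON. send_rows: Moves the arm, as the interface text tells. Scaled input: -1 to 1 covers 0.03 m each way for a shift and 5 degrees each way for a turn. Its arguments: {"type":"object","properties":{"commands":{"type":"array"},"grip_force":{"type":"number"}},"required":["commands"]}

```bash
mkdir -p pics; python3 - <<'E'
from bench import r
import cv2
s=r.read_state()
for k in s: print(k,s[k])
print(r.hold_point_z)
for n in ["scene","side","wrist"]:
    im=r.camera(n); cv2.imwrite(f"pics/{n}0.png",im)
    c=r.calibration(n); print(n,{k:__import__('numpy').round(v,4).tolist() for k,v in c.items()})
E
```

```text
time 0.0
joint_positions [ 1.25640318  0.3328894  -0.06471305  1.46095348  0.02159377  1.34987838
 -0.08851897]
joint_vel [-1.44336586e-03  2.43424009e-03 -1.83249809e-05 -1.69622179e-03
  1.02478889e-03  2.81131307e-03  1.06715320e-03]
joint_torque [-7.01725785e-04 -6.23245597e+01  2.41249840e-02 -3.89882827e+01
 -6.13332982e-02  3.98539484e-02  1.41465748e-04]
ee_pos [ 0.17968633 -0.59820859  0.22173721]
eef_rot [ 9.89374743e-01  1.45386051e-01 -1.31564333e-04 -7.04470715e-04]
ft_force [-0.03050288  0.06707241 -0.08394859]
torque [ 0.0471016   0.03316658 -0.02701809]
width 0.08697188831575448
0.0187
scene {'K': [[436.229, 0.0, 281.7824], [0.0, 436.229, 207.4873], [0.0, 0.0, 1.0]], 'dist': [-0.1346, 0.0, 0.0, 0.0, 0.0], 'R': [[-0.8248, -0.5651, -0.0189], [-0.3124, 0.4833, -0.8178], [0.4713, -0.6686, -0.5752]], 't': [0.5231, 0.3167, 0.7131]}
side {'K': [[538.5819, 0.0, 279.9604], [0.0, 538.5819, 205.799], [0.0, 0.0, 1.0]], 'dist': [-0.1145, 0.0, 0.0, 0.0, 0.0], 'R': [[0.9961, -0.0879, -0.001], [-0.0344, -0.3791, -0.9247], [0.0809, 0.9212, -0.3807]], 't': [-0.6142, 0.1594, 1.1828]}
wrist {'K': [[312.4739, 0.0, 278.9307], [0.0, 312.4739, 208.8991], [0.0, 0.0, 1.0]], 'dist': [0.0237, 0.0, 0.0, 0.0, 0.0], 'mount': [[-0.0002, -0.9545, -0.2981, 0.0813], [1.0, -0.0005, 0.0008, 0.0003], [-0.0009, -0.2981, 0.9545, -0.1624], [0.0, 0.0, 0.0, 1.0]]}
```

View pics/scene0.png

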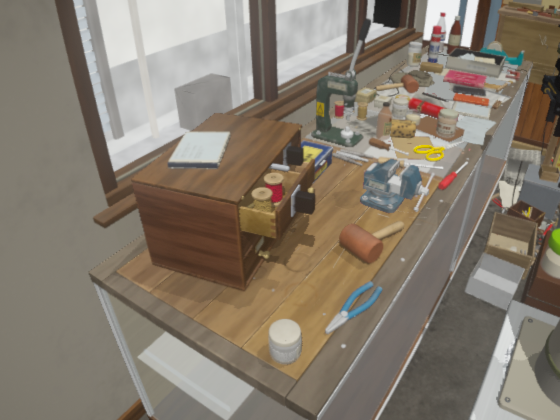

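View pics/side0.png

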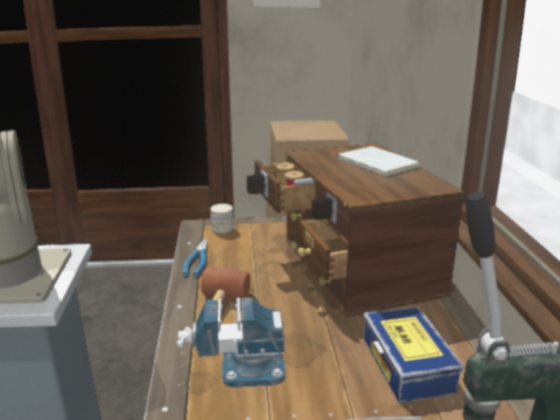

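View pics/wrist0.png

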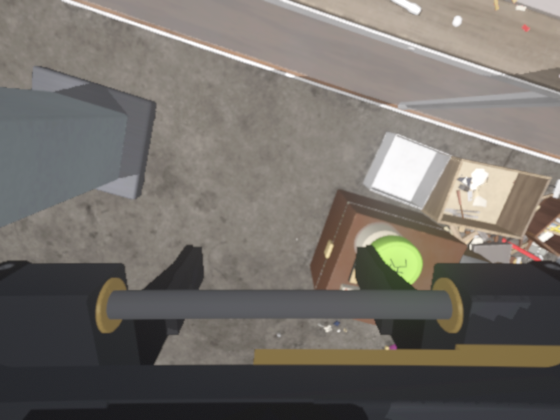

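The scene picture shows the chest at about (215,190), its left drawer open with its pull at about (305,200). The right pull is at about (293,155). The mallet is at (370,240), the pliers at (355,308) and the jar at (285,340). The side picture shows both pulls at about (255,184) and (322,208). Next I'll enlarge both to read corners.

```bash
python3 - <<'E'
import cv2
a=cv2.imread("pics/scene0.png"); b=cv2.imread("pics/side0.png")
def crop(im,x,y,w,h,s,n):
    c=cv2.resize(im[y:y+h,x:x+w],None,fx=s,fy=s,interpolation=cv2.INTER_CUBIC)
    for i in range(0,w,20):
        cv2.line(c,(i*s,0),(i*s,6),(0,255,255),1); cv2.putText(c,str(x+i),(i*s,16),0,.35,(0,255,255),1)
    for i in range(0,h,20):
        cv2.line(c,(0,i*s),(6,i*s),(0,255,255),1); cv2.putText(c,str(y+i),(8,i*s+4),0,.35,(0,255,255),1)
    cv2.imwrite(n,c)
crop(a,130,105,195,150,4,"pics/scene_c.png")
crop(b,240,130,220,150,3,"pics/side_c.png")
E
```

```text
(no output)
```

View pics/scene_c.png

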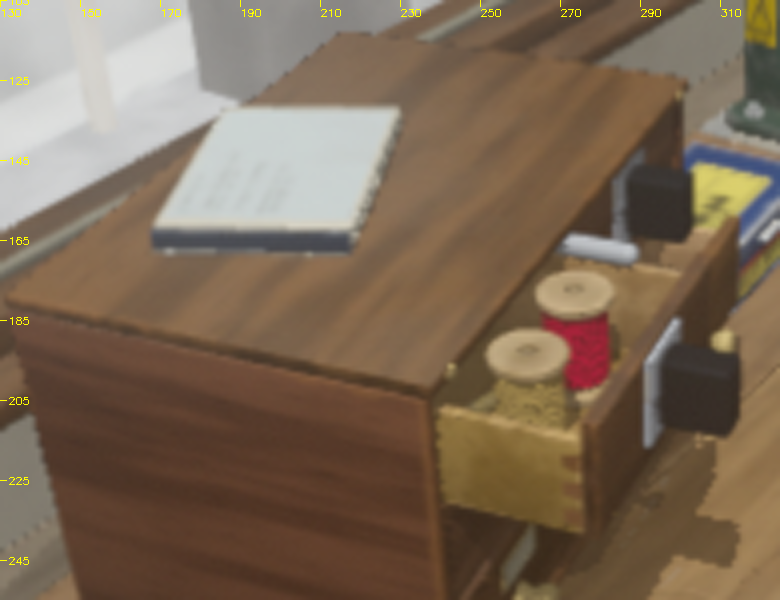

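View pics/side_c.png

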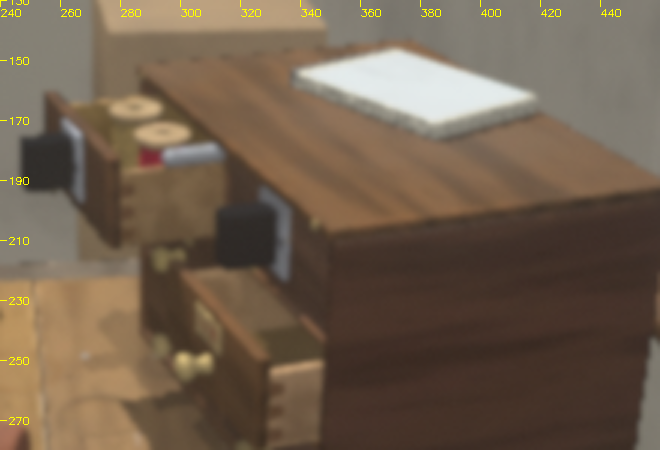

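```bash
cat > h.py <<'E'
import numpy as np, cv2
from scipy.optimize import least_squares
from bench import r
def proj(n,P):
    c=r.calibration(n); rv,_=cv2.Rodrigues(np.array(c["R"]))
    return cv2.projectPoints(np.array(P,float).reshape(-1,1,3),rv,np.array(c["t"],float),np.array(c["K"]),np.array(c["dist"]))[0].reshape(-1,2)
def T(p,q):
    x,y,a=p; q=np.atleast_2d(q); c,s=np.cos(a),np.sin(a)
    return np.c_[x+c*q[:,0]-s*q[:,1], y+s*q[:,0]+c*q[:,1], q[:,2]]
E
python3 - <<'E'
from h import *
sc=np.array([[131.0,179.8],[237.3,202.3],[301.3,124.8],[213.5,113.0]]) # BL FL FR BR
sd=np.array([[373.5,144],[286.5,151.5],[350,208.2],[461,192]])
def corners(xf,xb): return [[xb,.18,.235],[xf,.18,.235],[xf,-.18,.235],[xb,-.18,.235]]
def res(p,full=False):
    P=T(p[:3],corners(p[3],p[4]))
    return np.r_[(proj("scene",P)-sc).ravel(),(proj("side",P)-sd).ravel()]
for a0 in [0,-.5,.5]:
    s=least_squares(res,[.6,-.2,a0,-.114,.12],loss='soft_l1'); print(s.x,s.cost)
s2=least_squares(lambda p:res([*p,-.114,.12]),[.6,-.2,0.]); print(s2.x,s2.cost);print(res([*s2.x,-.114,.12]).round(1).reshape(-1,2))
s2=least_squares(lambda p:res([*p,-.120,.12]),[.6,-.2,0.]); print(s2.x,s2.cost);print(res([*s2.x,-.120,.12]).round(1).reshape(-1,2))
E
```

```text
[ 0.72347444 -0.03265966  0.23753074 -0.0454574   0.19195108] 8.60730800663837
[ 0.79140829 -0.01621279  0.23753074 -0.11535381  0.12205467] 8.607308006638384
[ 0.7095901  -0.03602107  0.23753074 -0.03117195  0.20623652] 8.607308006638357
[ 0.79213843 -0.01671758  0.23574852] 15.043189657348568
[[ 0.7 -0.3]
 [-1.2 -1.2]
 [-1.  -1.7]
 [ 2.4 -1.3]
 [-0.2 -1.8]
 [-2.  -0.8]
 [ 0.8 -2.4]
 [-0.1 -1.1]]
[ 0.79553471 -0.01581042  0.23616895] 15.168809782999139
[[-0.7 -0.5]
 [ 0.  -0.9]
 [-0.1 -1.5]
 [ 1.2 -1.4]
 [ 1.  -1.9]
 [-3.  -0.7]
 [-0.4 -2.2]
 [ 1.4 -1.3]]
```

```bash
python3 - <<'E'
from h import *
p=[.7925,-.0166,.2360]
def box(xo,yc): # outer x
    return [[x,yc+dy,z] for x in(xo,xo+.04) for dy in(-.011,.011) for z in(.176,.216)]
E=[(0,1),(2,3),(4,5),(6,7),(0,2),(1,3),(4,6),(5,7),(0,4),(1,5),(2,6),(3,7)]
for n in["scene","side"]:
    im=cv2.imread(f"pics/{n}0.png"); s=4
    x0,y0=(230,100) if n=="scene" else (230,130)
    c=cv2.resize(im[y0:y0+140,x0:x0+180],None,fx=s,fy=s,interpolation=cv2.INTER_CUBIC)
    for B,col in((box(-.147,-.087),(0,255,0)),(box(-.147-.10,.087),(0,255,255)),([[x,y,z] for x in(-.114,.12) for y in(-.18,.18) for z in(0,.235)],(255,0,255))):
        q=(proj(n,T(p,B))-[x0,y0]+.5)*s-.5
        for i,j in E: cv2.line(c,tuple(q[i].astype(int).tolist()),tuple(q[j].astype(int).tolist()),col,1)
    cv2.imwrite(f"pics/ov_{n}.png",c)
E
```

```text
(no output)
```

View pics/ov_scene.png

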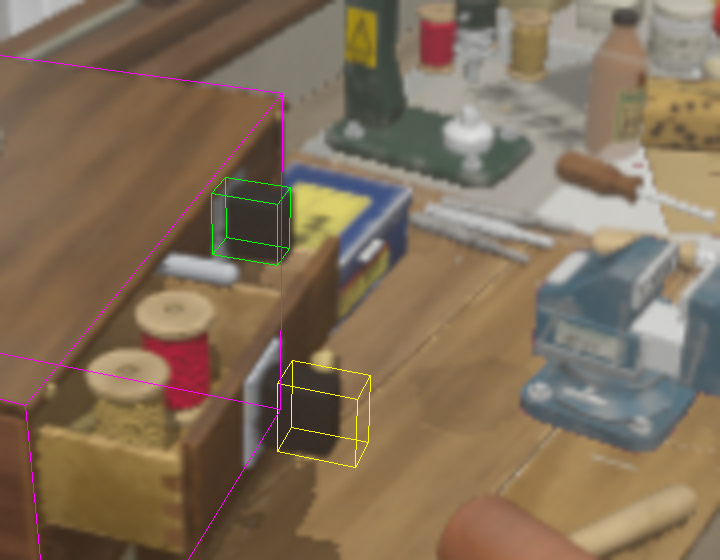

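View pics/ov_side.png

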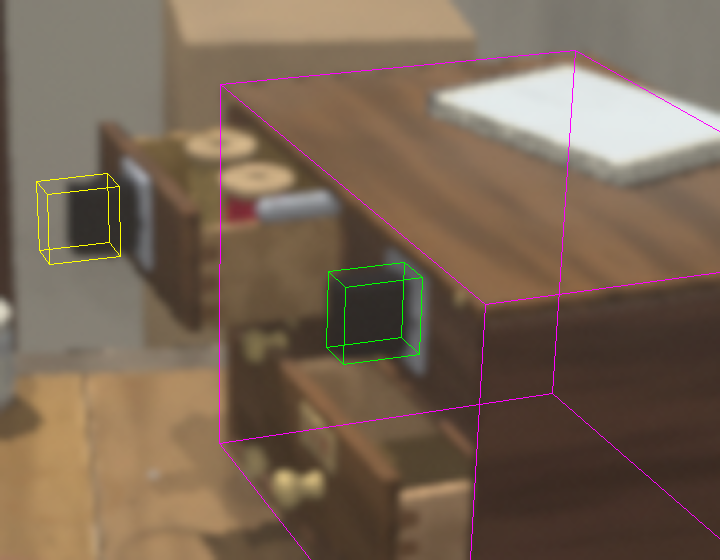

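```bash
python3 - <<'E'
from h import *
def tri(a,b):
    Ps=[];q=[]
    for n,u in(("scene",a),("side",b)):
        c=r.calibration(n);K=np.array(c["K"])
        Ps.append(np.c_[c["R"],c["t"]]); q.append(cv2.undistortPoints(np.array([[u]],float),K,np.array(c["dist"])).reshape(2,1))
    X=cv2.triangulatePoints(Ps[0],Ps[1],q[0],q[1]).ravel();X=X[:3]/X[3]
    return X.round(3),(proj("scene",X)[0]-a).round(1),(proj("side",X)[0]-b).round(1)
for nm,a,b in(("handle top",(367,22),(477,198)),("vise",(378,168),(273,305)),("jar top",(284,328),(221,210)),("mallet head",(361,240),(226,283)),
  ("leftpull outer-center",(305,202),(254.5,184)),("rightpull",(294.5,156),(322,208))):
    print(nm,*tri(a,b))
p=[.7925,-.0166,.236]
print(T(p,[[-.27,.087,.18],[-.218,.087,.2],[-.157,.087,.18],[-.134,-.087,.2],[-.23,-.087,.2],[-.259,-.087,.2]]).round(4))
# fit d using left-pull centre of dark block (visible), relative to right one
def f(d,y): return T(p,[[-.131-d,y,.196]])
for d in(.07,.075,.08,.085,.09): print(d,proj("scene",f(d,.087)),proj("side",f(d,.087)))
print(proj("scene",f(0,-.087)),proj("side",f(0,-.087)))
E
```

```text
handle top [ 0.75  -0.627  0.406] [-0.7 -1. ] [-2.1  3.2]
vise [ 0.565 -0.335  0.108] [-3.7 -2.2] [-6.3  2.8]
jar top [0.484 0.206 0.059] [1.3 0.7] [ 0.9 -0.4]
mallet head [ 0.495 -0.123  0.033] [-0.2 -0.1] [-0.2  0.1]
leftpull outer-center [0.563 0.017 0.196] [-0. -0.] [-0.  0.]
rightpull [ 0.686 -0.132  0.195] [-0.5 -0.5] [-0.7  0.5]
[[ 0.5096  0.0049  0.18  ]
 [ 0.5602  0.017   0.2   ]
 [ 0.6195  0.0313  0.18  ]
 [ 0.6826 -0.1325  0.2   ]
 [ 0.5892 -0.155   0.2   ]
 [ 0.561  -0.1617  0.2   ]]
0.07 [[297.96049738 200.55581749]] [[260.82280141 183.03652621]]
0.075 [[300.36572782 201.02954765]] [[258.62347161 183.28883522]]
0.08 [[302.77900566 201.50494944]] [[256.41884736 183.54184874]]
0.085 [[305.20030882 201.98201945]] [[254.20893542 183.79556676]]
0.09 [[307.62961415 202.46075407]] [[251.99374285 184.04998921]]
[[294.04775537 155.21412979]] [[321.28088859 208.14879095]]
```

send_rows([
  [0.7,0.7,0.2,0,0,-0.2,1],
  [0.7,0.9,0.2,0,0,-0.2,1],
  [0.7,0.9,0.2,0,0,-0.2,1],
  [0.7,0.9,0.2,0,0,0,1],
  [0.7,0.9,0.2,0,0,0,1],
  [0.7,0.9,0,0,0,0,1],
  [0.7,0.9,0,0,0,0,1],
  [0.7,0.9,0,0,0,0,1],
], grip_force=20)

```text
time: 0.82
ee_pos: [0.3441, -0.3833, 0.2494]
eef_rot: [0.994, 0.111, -0.003, -0.002]
ft_force: [0.8, -1.3, -1.0]
width: 0.042
```

send_rows([
  [0.4,1,0,0,0,0,1],
  [0.4,1,0,0,0,0,1],
  [0.4,1,0,0,0,0,1],
  [0.4,1,0,0,0,0,1],
  [0.4,1,0,0,0,0,1],
  [0.4,1,0,0,0,0,1],
  [0.4,1,0,0,0,0,1],
  [0.4,1,0,0,0,0,1],
  [0.4,1,0,0,0,0,1],
  [0.4,1,0,0,0,0,1],
])

```text
time: 1.65
ee_pos: [0.4679, -0.0664, 0.2484]
eef_rot: [0.994, 0.111, -0.003, -0.001]
ft_force: [0.9, -0.6, 0.1]
width: 0.0006
```

send_rows([
  [0.3,0.9,0,0,0,0,1],
  [0.3,0.9,0,0,0,0.15,1],
  [0.3,0.5,-0.5,0,0,0,1],
  [0.2,0.2,-0.8,0,0,0,1],
  [0,0,-0.8,0,0,0,1],
  [0,0,-0.2,0,0,0,1],
])

```text
time: 2.15
ee_pos: [0.5038, 0.0225, 0.1794]
eef_rot: [0.992, 0.124, -0.0, -0.002]
ft_force: [-0.6, 0.6, -0.0]
width: 0.0004
```

```bash
python3 - <<'E'
from h import *
s=r.read_state();print(s["ee_pos"],s["eef_rot"],s["ft_force"])
im=r.camera("scene");im2=r.camera("side")
c=np.hstack([cv2.resize(im[90:300,200:400],None,fx=2,fy=2),cv2.resize(im2[90:300,150:350],None,fx=2,fy=2)])
cv2.imwrite("pics/a1.png",c)
E
```

```text
[0.5038405  0.02254847 0.17939749] [ 9.92271032e-01  1.24068951e-01 -4.08012514e-04 -2.21992785e-03] [-0.60181277  0.57910789 -0.01692766]
```

View pics/a1.png

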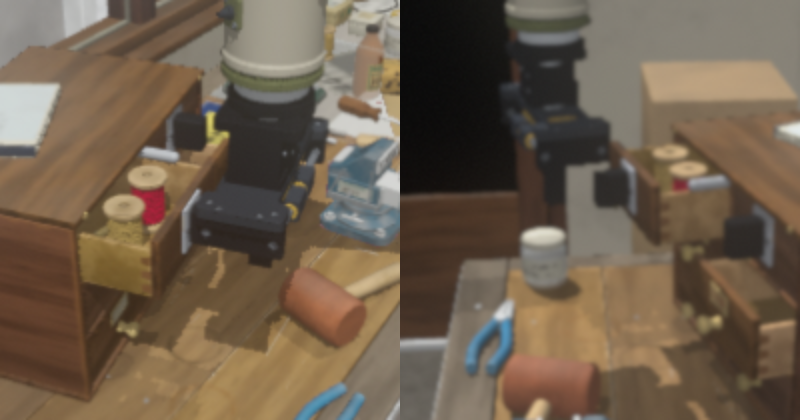

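The picture shows the closed fingers standing in front of the left pull (side view: fingers at about (552,200), pull at (612,188)). They are about 19 mm too far left, so I'll correct that and push.

send_rows([
  [0,-0.4,0.1,0,0,-0.1,1],
  [0,-0.2,0,0,0,0,1],
  [0.4,0.1,0,0,0,0,1],
  [0.4,0.1,0,0,0,0,1],
  [0.4,0.1,0,0,0,0,1],
])

```text
time: 2.67
ee_pos: [0.5421, 0.0046, 0.1916]
eef_rot: [0.993, 0.115, 0.003, 0.001]
ft_force: [0.2, -0.1, 0.9]
width: 0.0003
```

send_rows([
  [0,0.25,-0.3,0,0,0,1],
  [0,0,0,0,0,0,1],
  [0.4,0.1,0,0,0,0,1],
  [0.4,0.1,0,0,0,0,1],
])

```text
time: 3.0
ee_pos: [0.5667, 0.0142, 0.1849]
eef_rot: [0.994, 0.112, 0.004, 0.002]
ft_force: [-1.6, 1.1, -0.1]
width: 0.0005
```

send_rows([
  [0.4,0.15,-0.05,0,0,0.1,1],
  [0.4,0.15,-0.05,0,0,0,1],
  [0.3,0.1,0,0,0,0,1],
  [0.2,0.05,0,0,0,0,1],
])

```text
time: 3.33
ee_pos: [0.6058, 0.0251, 0.1832]
eef_rot: [0.993, 0.115, 0.004, 0.003]
ft_force: [-1.8, 0.8, 0.3]
width: 0.0004
```

send_rows([
  [0.2,0.05,0,0,0,0,1],
  [0.15,0.04,0,0,0,0,1],
  [0.15,0.04,0,0,0,0,1],
])

```text
time: 3.58
ee_pos: [0.6189, 0.0279, 0.1834]
eef_rot: [0.993, 0.114, 0.001, 0.004]
ft_force: [-35.4, -6.1, 22.6]
width: 0.0002
```

send_rows([
  [0.05,0,0,0,0,0,1],
  [0,0,0,0,0,0,1],
  [0,0,0,0,0,0,1],
])

```text
time: 3.83
ee_pos: [0.6182, 0.0277, 0.1837]
eef_rot: [0.993, 0.115, -0.002, 0.004]
ft_force: [-0.1, 0.2, -0.3]
width: 0.0005
```

```bash
python3 - <<'E'
from h import *
s=r.read_state();print(s["ee_pos"],s["eef_rot"],s["ft_force"])
im=r.camera("scene");im2=r.camera("side")
c=np.hstack([cv2.resize(im[90:300,200:400],None,fx=2,fy=2),cv2.resize(im2[90:300,200:400],None,fx=2,fy=2)])
cv2.imwrite("pics/a2.png",c)
E
```

```text
[0.618205   0.02772656 0.18370751] [ 0.99341069  0.11451026 -0.00219675  0.00421539] [-0.08874167  0.17256553 -0.29719832]
```

View pics/a2.png

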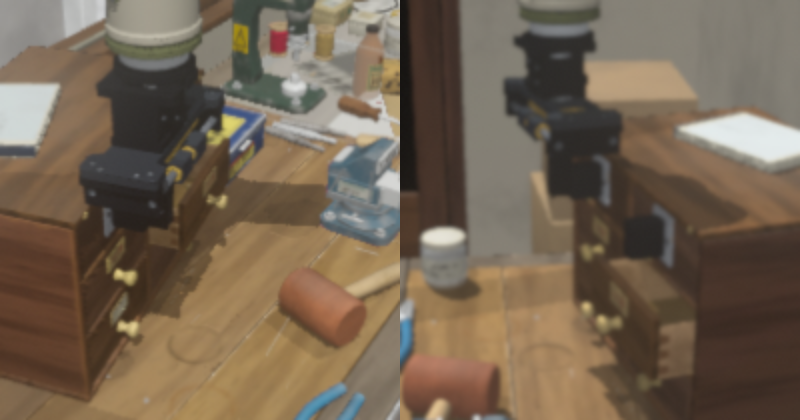

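send_rows([
  [0.1,0.03,0,0,0,0,1],
  [0.08,0.02,0,0,0,0,1],
])

```text
time: 4.1
ee_pos: [0.6184, 0.0276, 0.1837]
eef_rot: [0.993, 0.114, -0.008, 0.005]
ft_force: [-17.8, -2.8, 11.1]
width: 0.0006
```

send_rows([
  [-0.7,-0.15,0,0,0,0,1],
  [-0.7,-0.15,0.2,0,0,0,1],
  [-0.3,-0.5,1,0,0,0,-1],
  [0,-0.8,1,0,0,0,-1],
  [0,-1,0.3,0,0,0,-1],
  [0,-1,0,0,0,0,-1],
  [0,-1,0,0,0,0,-1],
  [0,-0.5,0,0,0,0,-1],
  [0,0,0,0,0,0,-1],
])

```text
time: 4.85
ee_pos: [0.5634, -0.1303, 0.2635]
eef_rot: [0.993, 0.116, -0.007, 0.007]
ft_force: [0.2, -0.5, -0.5]
width: 0.0391
```

```bash
cat >> h.py <<'E'
def corr(x,y,z,yaw=.236):
    from scipy.spatial.transform import Rotation as R
    s=r.read_state(); a=yaw/2
    rv=(R.from_quat([np.cos(a),np.sin(a),0,0])*R.from_quat(s["eef_rot"]).inv()).as_rotvec()
    print("units shift",((np.array([x,y,z])-s["ee_pos"])/.03).round(2),"turn",(np.degrees(rv)/5).round(2),"pos",s["ee_pos"].round(4),"F",s["ft_force"].round(1),"w",s["width"])
E
python3 - <<'E'
from h import *
corr(.678,-.1335,.24)
im=r.camera("scene");im2=r.camera("side")
c=np.hstack([cv2.resize(im[90:300,200:400],None,fx=2,fy=2),cv2.resize(im2[90:300,200:400],None,fx=2,fy=2)])
cv2.imwrite("pics/a3.png",c)
E
```

```text
units shift [ 3.82 -0.11 -0.78] turn [ 0.18 -0.14  0.03] pos [ 0.5634 -0.1303  0.2635] F [ 0.2 -0.5 -0.5] w 0.03905193865331757
```

View pics/a3.png

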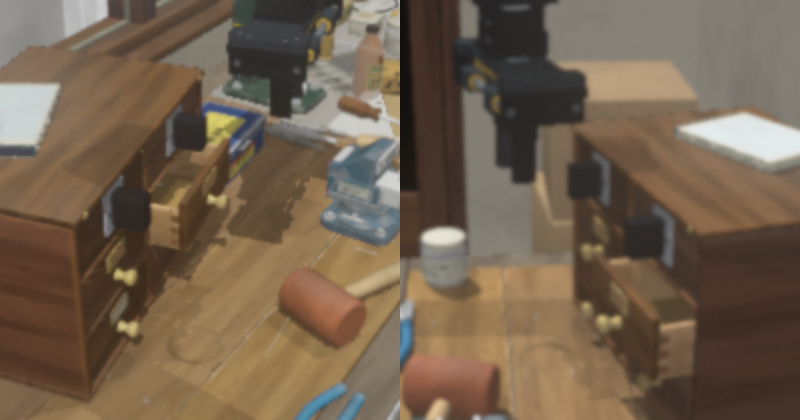

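The picture shows the left drawer home: its pull, at scene (130,210) in the crop, lines up with the right one at (190,130), and no gap shows. Now I'll move over the right pull.

send_rows([
  [0.6,0,0,0.1,-0.1,0,-1],
  [0.8,0,0,0.1,0,0,-1],
  [0.8,0,-0.2,0,0,0,-1],
  [0.8,-0.1,-0.2,0,0,0,-1],
  [0.6,0,-0.2,0,0,0,-1],
  [0,0,0,0,0,0,-1],
  [0,0,0,0,0,0,-1],
])

```text
time: 5.53
ee_pos: [0.6774, -0.1143, 0.245]
eef_rot: [0.992, 0.125, -0.0, -0.005]
ft_force: [-0.5, 0.5, -0.3]
width: 0.0856
```

```bash
python3 - <<'E'
from h import *
corr(.678,-.1335,.181)
E
```

```text
units shift [ 0.02 -0.64 -2.13] turn [-0.11 -0.02 -0.17] pos [ 0.6774 -0.1143  0.245 ] F [-0.5  0.5 -0.3] w 0.08558170496198995
```

send_rows([
  [0,-0.5,0,-0.1,0,-0.15,-1],
  [0,-0.15,0,0,0,0,-1],
  [0,0,0,0,0,0,-1],
])

```text
time: 5.78
ee_pos: [0.6767, -0.1317, 0.2457]
eef_rot: [0.993, 0.12, -0.001, -0.0]
ft_force: [-0.8, 0.2, -0.8]
width: 0.0872
```

```bash
python3 - <<'E'
from h import *
corr(.678,-.1335,.181)
E
```

```text
units shift [ 0.04 -0.06 -2.16] turn [-0.01 -0.02 -0.06] pos [ 0.6767 -0.1317  0.2457] F [-0.8  0.2 -0.8] w 0.08715437673004857
```

send_rows([
  [0,0,-0.6,0,0,0,-1],
  [0,0,-0.6,0,0,0,-1],
  [0,0,-0.5,0,0,0,-1],
  [0,0,-0.3,0,0,0,-1],
  [0,0,0,0,0,0,-1],
])

```text
time: 6.2
ee_pos: [0.6754, -0.135, 0.1885]
eef_rot: [0.993, 0.118, 0.002, 0.002]
ft_force: [-0.0, -0.6, 0.5]
width: 0.0867
```

```bash
python3 - <<'E'
from h import *
corr(.678,-.1335,.181)
im=r.camera("scene");im2=r.camera("side")
c=np.hstack([cv2.resize(im[90:300,200:400],None,fx=2,fy=2),cv2.resize(im2[90:300,200:400],None,fx=2,fy=2)])
cv2.imwrite("pics/a4.png",c)
E
```

```text
units shift [ 0.09  0.05 -0.25] turn [ 0.03  0.06 -0.01] pos [ 0.6754 -0.135   0.1885] F [-0.  -0.6  0.5] w 0.08674118902974784
```

View pics/a4.png

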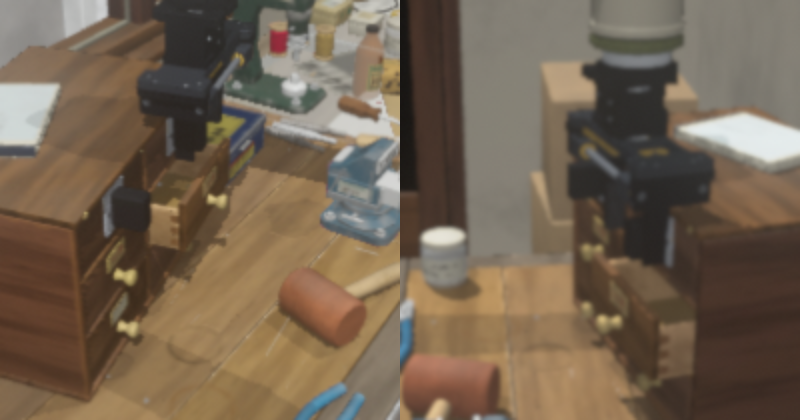

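The fingers straddle the right pull, with the near finger at scene (187,135) in the crop. I'll go down the last few millimetres and close.

send_rows([
  [0.05,0.05,-0.2,0,0,0,-1],
  [0,0,0,0,0,0,1],
  [0,0,0,0,0,0,1],
  [0,0,0,0,0,0,1],
  [0,0,0,0,0,0,1],
  [0,0,0,0,0,0,1],
  [0,0,0,0,0,0,1],
  [0,0,0,0,0,0,1],
  [0,0,0,0,0,0,1],
  [0,0,0,0,0,0,1],
], grip_force=30)

```text
time: 7.13
ee_pos: [0.6798, -0.1331, 0.1888]
eef_rot: [0.993, 0.118, 0.006, 0.003]
ft_force: [-0.1, 0.5, -0.2]
width: 0.0348
```

send_rows([
  [0,0,-0.2,0,0,0,1],
  [0,0,0,0,0,0,1],
  [0,0,0,0,0,0,1],
  [0,0,0,0,0,0,1],
  [0,0,0,0,0,0,1],
])

```text
time: 7.55
ee_pos: [0.6799, -0.1341, 0.1821]
eef_rot: [0.993, 0.117, 0.007, 0.003]
ft_force: [0.5, -0.5, 1.2]
width: 0.0219
```

```bash
python3 - <<'E'
from h import *
corr(.678,-.1335,.181)
E
```

```text
units shift [-0.06  0.02 -0.04] turn [0.05 0.16 0.01] pos [ 0.6799 -0.1341  0.1821] F [ 0.5 -0.5  1.2] w 0.021870040009660013
```

send_rows([
  [-0.2,-0.05,0,0,0,0,1],
  [-0.4,-0.1,0,0,0,0,1],
  [-0.4,-0.1,0,0,0,0,1],
  [-0.4,-0.1,0,0,0,0,1],
])

```text
time: 7.88
ee_pos: [0.638, -0.1439, 0.182]
eef_rot: [0.993, 0.118, 0.008, 0.003]
ft_force: [1.4, -0.2, 2.3]
width: 0.0215
```

send_rows([
  [-0.4,-0.1,0,0,0,0,1],
  [-0.4,-0.1,0,0,0,0,1],
  [-0.4,-0.1,0,0,0,0,1],
  [-0.4,-0.1,0,0,0,0,1],
  [-0.4,-0.1,0,0,0,0,1],
  [-0.3,-0.07,0,0,0,0,1],
  [-0.2,-0.05,0,0,0,0,1],
  [0,0,0,0,0,0,1],
])

```text
time: 8.55
ee_pos: [0.5544, -0.1633, 0.182]
eef_rot: [0.993, 0.117, 0.008, 0.003]
ft_force: [-0.0, 0.7, -0.1]
width: 0.0217
```

```bash
python3 - <<'E'
from h import *
corr(.5585,-.1633,.182)
im=r.camera("scene");im2=r.camera("side")
c=np.hstack([cv2.resize(im[90:300,200:400],None,fx=2,fy=2),cv2.resize(im2[90:300,200:400],None,fx=2,fy=2)])
cv2.imwrite("pics/a5.png",c)
E
```

```text
units shift [ 0.14 -0.    0.  ] turn [0.04 0.18 0.02] pos [ 0.5544 -0.1633  0.182 ] F [-0.   0.7 -0.1] w 0.021651028588667087
```

View pics/a5.png

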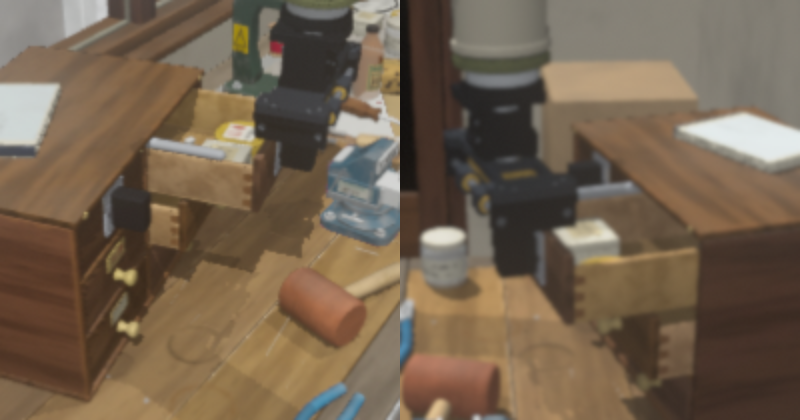

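The picture shows the right drawer well out (TCP moved about 129 mm) and the left one still shut. Now I'll release and lift straight up.

send_rows([
  [0,0,0,0,0,0,-0.4],
  [0,0,0,0,0,0,-0.4],
  [0,0,0,0,0,0,-0.4],
  [0,0,0,0,0,0,-0.4],
  [0,0,0,0,0,0,-0.4],
  [0,0,0.3,0,0,0,-0.4],
  [0,0,0.6,0,0,0,-0.4],
  [0,0,0.8,0,0,0,-0.4],
  [0,0,0.8,0,0,0,-0.4],
  [0,0,0.8,0,0,0,-0.4],
])

```text
time: 9.48
ee_pos: [0.5547, -0.1611, 0.2807]
eef_rot: [0.993, 0.119, 0.004, 0.0]
ft_force: [0.6, 0.2, 0.7]
width: 0.0606
```

send_rows([
  [-0.3,-0.3,0.3,0,0,0,-0.4],
  [-0.6,-0.6,0.3,0,0,0,-0.4],
  [-0.6,-0.6,0.3,0,0,0,-0.4],
  [-0.6,-0.6,0,0,0,0,-0.4],
  [-0.3,-0.3,0,0,0,0,-0.4],
  [0,0,0,0,0,0,-0.4],
  [0,0,0,0,0,0,-0.4],
])

```text
time: 10.07
ee_pos: [0.4832, -0.2335, 0.3216]
eef_rot: [0.993, 0.121, 0.011, 0.003]
ft_force: [0.6, 0.2, 0.1]
width: 0.061
```

```bash
python3 - <<'E'
from h import *
corr(.5,-.2,.3)
im=r.camera("scene");im2=r.camera("side")
cv2.imwrite("pics/a6s.png",im);cv2.imwrite("pics/a6d.png",im2)
c=np.hstack([cv2.resize(im[100:400,190:390],None,fx=2,fy=2),cv2.resize(im2[90:390,200:400],None,fx=2,fy=2)])
cv2.imwrite("pics/a6.png",c)
p=[.791,-.017,.236]
for d in(.11,.12,.13,.14): print(d,proj("scene",T(p,[[-.131-d,-.087,.196]])),proj("side",T(p,[[-.131-d,-.087,.196]])))
print(proj("scene",T(p,[[-.131,.087,.196]])),proj("side",T(p,[[-.131,.087,.196]])))
E
```

```text
units shift [ 0.56  1.12 -0.72] turn [ 0.04  0.26 -0.08] pos [ 0.4832 -0.2335  0.3216] F [0.6 0.2 0.1] w 0.060985438692333006
0.11 [[340.75095522 162.96144532]] [[266.239765   215.49741392]]
0.12 [[345.07560279 163.68848008]] [[261.12887551 216.1780419 ]]
0.13 [[349.42228235 164.42075682]] [[255.98927578 216.86232638]]
0.14 [[353.79078247 165.15827038]] [[250.82105446 217.55025254]]
[[265.85970617 194.23025441]] [[290.40126855 179.65878328]]
```

View pics/a6.png

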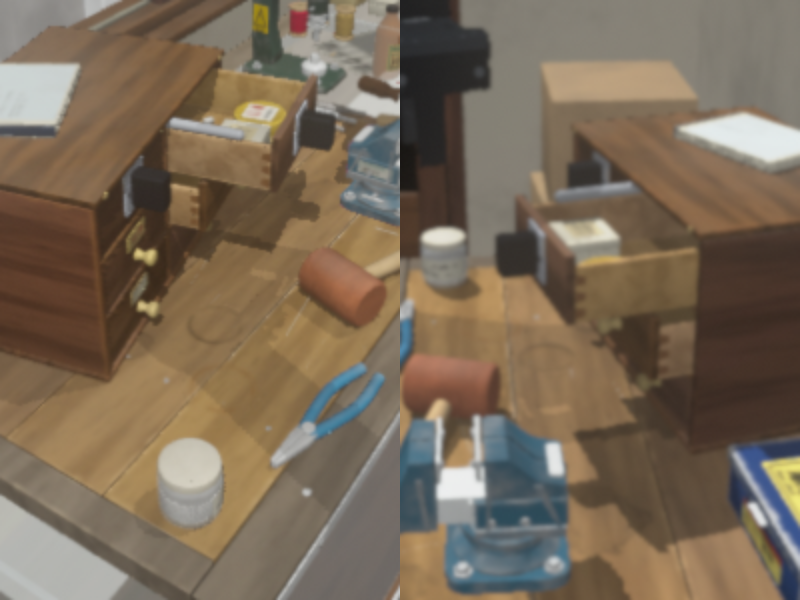

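The right pull is at scene (348.5,164.5), which puts it about 128 mm out. The left pull is at (265.5,193.5), which is where a shut drawer should be. The jar, mallet and pliers haven't moved and the arm is clear, so I'll hand in.

```bash
python3 - <<'E'
from bench import r
s=r.read_state(); print(s["time"],s["joint_vel"].round(3) if hasattr(s["joint_vel"],'round') else s["joint_vel"])
print(r.close_job())
E
```

```text
10.1667 [-0.011  0.009 -0.009  0.006 -0.001 -0.004  0.002]
the job is handed in; nothing more can be done
None
```

I pushed the left drawer home with the closed fingers, then gripped the right drawer's pull and drew it out. I released it, lifted clear and handed the job in at about 10 s.

- **Left drawer:** it met a firm stop, about 35 N on the first contact and 18 N on a second push. The stop came 1–2 mm from where I predicted. In the last pictures its pull is where a shut drawer's should be.
- **Right drawer:** the gripper moved about 129 mm while holding the pull, and the last pictures put the drawer 125–128 mm out.
- **Bystanders:** by eye, the jar, mallet and pliers are where they started. I did not re-measure their positions.
- **Arm:** it was clear of everything, with about 0.6 N at the wrist.

Two things were slightly off. Measured positions drifted by up to about 2 cm during fast moves, and I corrected that before each contact. The corners of the chest's top fitted the calibration only to within about 1–2.5 pixels. Neither check of the drawers disagreed with the other.

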